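# Stack a clutch disc and a separator plate on a splined hub

## Task

Assemble the classroom clutch model: fit the brass clutch disc with the brown pads over the splined hub of the blue stand and let it down gently, not dropped, fully home on the hub's shoulder, release it, then fit the plain steel separator plate on top of it, fully home too, with its long tab pointing the opposite way from the disc's tab (the disc's tab may point anywhere). The angle of the splines is not given, so feel for it gently: never press on the hub with more than about 50 N, and leave the things around undisturbed.

Things in the scene. Friction and masses are not known exactly. Their poses are not given: they have to be found in the camera images.
- stand: fixed blue round stand, 108 mm across, 14 mm high, with a 40 mm thick pedestal carrying an upright steel hub. Origin: centre of the underside, on the hub's axis. The hub stands at any angle, which the stand's pose does not tell; it turns in the stand only against stiff friction (0.12 N m, more than a gentle search applies).
- seat (a point): centre of the hub's shoulder (45 mm across), on the hub's axis, 40 mm above the worktop: where the underside of the disc comes to rest; the underside of the separator plate then rests 8 mm higher. The splines rise from here to 64 mm above the worktop
- spline_top (a point): on the hub's axis at the top of the splines, 64 mm above the worktop. Four square-topped splines 90 degrees apart, 9 mm wide, 33 mm over their tips, on a 22 mm core. A plate not in line rests on them (underside at 64 mm); it drops on only when its teeth meet the spaces, within about 3 degrees either way
- nose_tip (a point): top of the hub's round brass pilot nose, 76 mm above the worktop; 13 mm across here, widening to 22.6 mm at 70 mm and straight below, down to the spline tops. A plate slips over the nose at any angle with 1.2 mm clearance all round
- clutch_disc: clutch disc of brass with dark brown friction pads, 70 g or so, lying flat: 8 mm thick ring, 58 mm outer diameter, with four inward teeth, two grip ears whose flat outer faces are 60 mm apart along its y axis (flats 24 mm long), and one long tab, 15 mm wide, reaching 54 mm out along its +x axis. Origin: centre of the underside, z up.
- clutch_disc_tab (a point): point on the clutch disc's long tab, 45 mm from its centre along +x, at half thickness. Its four inner teeth (10 mm wide, tips at 12.5 mm radius, roots at 18 mm) stand at 45, 135, 225 and 315 degrees from the tab, so the tab is in line with a gap between teeth
- separator_plate: separator plate of plain bare steel, 80 g or so, lying flat: 8 mm thick ring, 58 mm outer diameter, with four inward teeth, two grip ears whose flat outer faces are 60 mm apart along its y axis (flats 24 mm long), and one long tab, 15 mm wide, reaching 54 mm out along its +x axis. Origin: centre of the underside, z up.
- separator_plate_tab (a point): point on the separator plate's long tab, 45 mm from its centre along +x, at half thickness. Its four inner teeth (10 mm wide, tips at 12.5 mm radius, roots at 18 mm) stand at 45, 135, 225 and 315 degrees from the tab, so the tab is in line with a gap between teeth
- lens_tissue: flat grey booklet of lens tissue, 66x104x8 mm, a bystander; origin: centre of the underside
- folding_loupe: small folding magnifier in a steel shell, 30x43x15 mm, a bystander; origin: centre of the underside
- eyepiece_1: black microscope eyepiece standing upright, 30 mm across, 42 mm high, a bystander; origin: centre of the underside
Not all that is in view belongs to the job. Leave any green look-alike of the separator_plate alone.

How it is judged:
On the way, in this order (a step that is already met when the one before it is completed fails the run):
1. the clutch disc lies fully home on the hub's shoulder, released, before the separator plate is brought over the hub (z of clutch_disc in the frame of seat between -0.002 and 0.002 m and horizontal distance between clutch_disc and seat below 0.004 m and angle between clutch_disc's own z axis and vertical below 0.08 rad and contact force between clutch_disc and the fingers below 0.1 N and horizontal distance between separator_plate and seat above 0.08 m), for 0.2 s.
2. the separator plate lies fully home on the disc, its tab opposite to the disc's tab (z of clutch_disc in the frame of seat between -0.002 and 0.002 m and horizontal distance between each of clutch_disc, separator_plate and seat below 0.004 m and angle between each of clutch_disc, separator_plate's own z axis and vertical below 0.08 rad and z of separator_plate in the frame of seat between 0.006 and 0.01 m and horizontal distance between clutch_disc_tab and separator_plate_tab above 0.0865 m), for 0.2 s.
At the end, for the whole second after the job is handed in: Disc underside within 2 mm of the hub shoulder, separator plate underside 8 mm above it (within 2 mm), both within 4 mm of the hub axis, level within 0.08 rad, released and at rest, tabs opposite (tab points over 86.5 mm apart, within about 32 degrees of opposite) (all of step 2 and contact force between each of clutch_disc, separator_plate and the fingers below 0.1 N and linear speed of each of clutch_disc, separator_plate below 0.02 m/s); the robot touches nothing.
It fails at once if the hub or stand is pressed with more than 50 N (contact force between stand and anything else above 50 N).
It fails at once if the lens tissue booklet is disturbed (moved more than 15 mm) (distance of lens_tissue from where it was at the start of the episode above 0.015 m).
It fails at once if the folding loupe is disturbed (moved more than 15 mm) (distance of folding_loupe from where it was at the start of the episode above 0.015 m).
It fails at once if the eyepiece is disturbed (moved more than 15 mm) (distance of eyepiece_1 from where it was at the start of the episode above 0.015 m).
It also fails if it takes over 72 s, if anything falls off the work surface, if the arm or the gripper's body presses on something with over 40 N, if the wrist force passes 120 N, or if a joint passes its speed limit or range.

## Robot

A 7-joint arm with a two-finger parallel gripper is mounted at the origin on a cart in front of the work surface, level with it; the furniture and walls round the work are solid. World frame = base frame: x ahead of the robot, y to its left, z up, the work surface at z = 0. Lengths are in m, angles in rad, forces in N, time in s.
With the tool pointing down it reaches from about 0.4 to 0.875 m from the base axis. Payload 6.5 kg.
Tool frame: the origin (TCP) lies at the very end of the fingers, on their centre line; the grasp point (between the pads) lies 19 mm behind it; z points along the fingers, y is the line along which they close (so a half turn about z gives the same grasp; the last joint's range is limited). The gripper opens to 88 mm and grips with 3 to 60 N. Pads are 18 mm wide; open, the fingers measure 123 mm over their backs; the gripper's body (75 mm by 187 mm) begins 45 mm behind the grasp point.
Start: joints at [-1.218, 0.536, -0.004, 1.538, 0.003, 1.067, -0.071], TCP at [0.264, 0.594, 0.239] pointing down, gripper open.
Joint ranges: [-2.7, 2.7], [-0.37, 2.16], [-1.27, 1.26], [0.24, 2.4], [-1.31, 4.45], [0.19, 1.91], [-2.76, 2.76]. Speed limits (rad/s): [2.39, 2.39, 3.14, 3.14, 3.14, 3.14, 3.14].

## Interface

Orientations are given as a unit quaternion [x, y, z, w].
In Python, from rig import arm, read_camera, camera_params gives the robot as it stands.
- The arm moves only by the tool servo_tool, never from a script. Its argument "deltas" is a list of rows, each a list of 5 numbers: the opening, from 0 (shut) to 1 (fully open), then the shift along the world's x, y, z each as a share of 0.03 m, from -1 to 1, then the turn about the world's z as a share of 0.12 rad, from -1 to 1. In form: [[hand, tx, ty, tz, yaw], ...]. A call has exactly 10 rows; each row shifts and turns the commanded pose from where the row before left it; what a row does not reach is not made up. A row lasts 1/8 s, in which the tool goes at most 62.5 mm and 10.7 degrees, less where a joint would pass 70% of its speed; a pose out of reach is approached as far as the arm can. A call with a number of a shift or a turn outside -1 to 1 is refused whole. A call with a gripper value outside its range is refused whole. The fingers move at their own pace and stop on an object; "squeeze" is the grip in N (left out, the last holds). Time passes only in rows, so rows that do not move let the fingers close, or fill a call up. It gives the time, the measured TCP pose, the force, the opening and the grip force at its end, in the units of the state.
- arm.observe(): the state, without advancing time (a new reading comes with each control period).
- read_camera(name): name is "side" or "top" or "wrist"; returns (picture, depth): 384x512x3 uint8, red, green, blue; 384x512 float32, m along the optical axis (not along the pixel's ray), 0 where there is no reading.
- camera_params(name): a dict with "mtx" (3x3 intrinsics, pixels), "xyz" and "attitude" of the camera in the world. Camera axes: x right, y up, looking along -z (the intrinsics and any distortion apply to the point x, -y, -z); pixel columns grow to the right and rows downward; lengths in m; the calibration is good to about 2 mm. The wrist camera is an equidistant fisheye: a pixel r from the principal point sees the ray r / f radians off the axis. A picture is of the moment at which its call begins: read the wrist's pose just before it. camera_params takes no time and is no camera call; for the wrist camera it gives the pose at the moment of the call.
- arm.finish_job(): hands the job in; it is judged then, once.
The state is a dict: "clock": time; "joint_pos": joint angles; "joint_vel": joint speeds; "joint_torque": joint torques, N m; "ee_pos": TCP position; "orientation": TCP orientation; "force": force on the tool from outside, world axes, zero at the start; "torque": the same for the moment, N m; "finger_gap": opening from 0.0 (shut) to 1.0 (fully open); "gripper_force": force on a finger pad.
Only numpy, scipy, OpenCV 4.12 (cv2) and the standard library are available. Lean on these libraries where they do the work, as an engineer would, in place of code of your own. Each camera call takes 0.05 s, during which the arm holds its last target. There are 200 camera calls.

## Working session

There is one attempt and no reset: what is moved stays moved. The work goes in short steps, Python scripts to look and compute and a tool call to move; the robot and the scene stay as the last step left them, time stands still between calls to the robot, and variables do not carry over. Pictures are saved under pics/ and viewed, at most 10 in all, crops included, and the job is handed in when it is done.

Besides the shell and the picture viewer there is one more tool, called after "Emit:" by a JSON object that holds its "api" and its "payload". servo_tool: Moves the arm, as the interface text tells. Its arguments: {"type":"object","properties":{"deltas":{"type":"array"},"squeeze":{"type":"number"}},"required":["deltas"]}

```bash
mkdir -p pics
cat > h.py <<'E'
import numpy as np, cv2
from scipy.spatial.transform import Rotation as R
from rig import arm, read_camera, camera_params
def save(n,im): cv2.imwrite('pics/'+n+'.png',im[:,:,::-1])
def rays(name,p,uv):
    uv=np.atleast_2d(uv).astype(float); K=np.array(p['mtx'])
    x=(uv[:,0]-K[0,2])/K[0,0]; y=(uv[:,1]-K[1,2])/K[1,1]
    if name=='wrist':
        r=np.hypot(x,y)+1e-12; d=np.c_[np.sin(r)*x/r,-np.sin(r)*y/r,-np.cos(r)]
    else: d=np.c_[x,-y,-np.ones(len(x))]
    a=np.array(p['attitude']); M=R.from_quat(a).as_matrix() if a.size==4 else a.reshape(3,3)
    return d@M.T
def onplane(name,p,uv,z):
    d=rays(name,p,uv); c=np.array(p['xyz']); return c+d*((z-c[2])/d[:,2])[:,None]
E
python3 - <<'E'
from h import *
s=arm.observe(); print({k:np.round(s[k],3).tolist() for k in s})
ims=[]
for n in ('top','side'):
    p=camera_params(n); print(n,p)
    im,d=read_camera(n); save(n+'0',im); np.savez(n+'0.npz',im=im,d=d)
print(camera_params('wrist'))
E
```

```text
{'clock': 0.0, 'joint_pos': [-1.218, 0.537, -0.004, 1.539, 0.003, 1.067, -0.071], 'joint_vel': [0.0, 0.001, -0.0, -0.002, -0.001, -0.0, 0.001], 'joint_torque': [-0.001, -57.099, 0.991, -25.16, -0.056, 0.018, 0.0], 'ee_pos': [0.264, 0.593, 0.238], 'orientation': [0.208, 0.978, -0.001, -0.0], 'force': [-0.888, 0.556, -0.514], 'torque': [-0.031, -0.06, -0.014], 'gripper_force': 0.0, 'finger_gap': 0.999}
top {'mtx': array([[356.89425909,   0.        , 252.28137779],
       [  0.        , 356.89425909, 192.98167447],
       [  0.        ,   0.        ,   1.        ]]), 'xyz': array([ 0.36325259, -0.06087813,  0.96547777]), 'attitude': array([-0.07030504,  0.07499794,  0.70676837, -0.69993641])}
side {'mtx': array([[363.28215676,   0.        , 253.04108309],
       [  0.        , 363.28215676, 191.40738734],
       [  0.        ,   0.        ,   1.        ]]), 'xyz': array([ 0.19546734, -0.777699  ,  0.40755485]), 'attitude': array([ 0.54046051, -0.11834909, -0.18181901,  0.8129193 ])}
{'mtx': array([[297.31863964,   0.        , 256.20994307],
       [  0.        , 297.31863964, 191.50001767],
       [  0.        ,   0.        ,   1.        ]]), 'xyz': array([0.19842815, 0.62352761, 0.38384767]), 'attitude': array([-0.11722922, -0.07496863,  0.5398741 ,  0.83016443])}
```

View pics/top0.png

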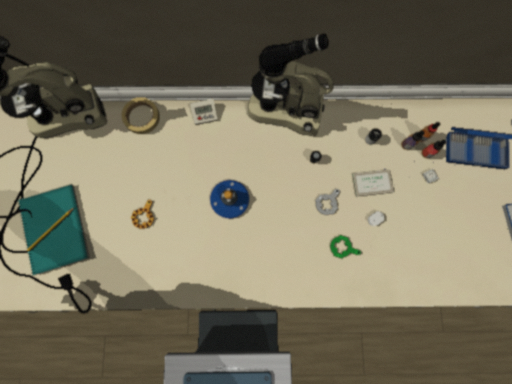

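View pics/side0.png

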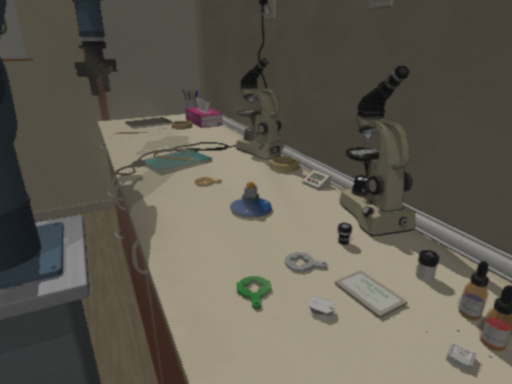

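The top view shows the brass disc at about (143,216) with its tab up-right, the stand at (231,198), the steel plate at (327,204) with its tab up-right, and the green decoy at (343,246). The side view agrees.

Run:
```python
from h import *
z=np.load('top0.npz'); im=z['im']; p=camera_params('top')
hsv=cv2.cvtColor(im,cv2.COLOR_RGB2HSV)
def comp(mask,c,r=28):
    m=np.zeros(mask.shape,np.uint8); cv2.circle(m,c,r,1,-1); v,u=np.nonzero(mask*m); return np.c_[u,v]
def tab(name,mask,c,zz):
    P=onplane('top',p,comp(mask,c),zz)[:,:2]
    # centre: Farthest from median = tab; 
    m=(P.max(0)+P.min(0))/2
    for _ in range(10):
        d=P-m; r=np.hypot(*d.T); 
        k=r<0.034
        (x,y),rr=cv2.minEnclosingCircle((P[k]*1000).astype(np.float32)); m=m*.3+.7*np.array([x,y])/1000
    d=P-m; r=np.hypot(*d.T); t=d[r>0.036].mean(0)
    print(name,len(P),m.round(4),'r',rr,'tab deg',np.degrees(np.arctan2(t[1],t[0])).round(1),'extent',r.max())
bg=np.median(im[185:230,165:205].reshape(-1,3),0); print(bg,hsv[195,180])
diff=np.abs(im.astype(int)-bg).sum(2)
H,S,V=cv2.split(hsv)
tab('disc',(diff>90),(144,213),.008)
tab('sep',((S<40)&(diff>40)).astype(np.uint8),(330,201),.008)
blue=(H>100)&(H<125)&(S>120)
uv=comp(blue,(231,198),30); (x,y),r=cv2.minEnclosingCircle(uv.astype(np.float32))
print('stand',onplane('top',p,(x,y),.012),r)
for a in [(316,156),(373,183),(377,217),(343,246)]: print(a,onplane('top',p,a,.01).round(3))
c=np.vstack([cv2.resize(im[175:245,110:180],(500,500)),]) 
c2=cv2.resize(im[165:235,295:365],(500,500)); 
save('crops',cv2.resize(np.hstack([c,c2]),(800,400)))
```

```text
[195. 185. 155.] [ 23  52 193]
disc 465 [0.5087 0.2243] r 33.886695861816406 tab deg -179.2 extent 0.04332656663915474
sep 331 [ 0.5376 -0.2729] r 33.78398513793945 tab deg -45.5 extent 0.04664111781028744
stand [[ 0.54731124 -0.00555724  0.012     ]] 18.800861358642578
(316, 156) [[ 0.667 -0.248  0.01 ]]
(373, 183) [[ 0.588 -0.401  0.01 ]]
(377, 217) [[ 0.493 -0.405  0.01 ]]
(343, 246) [[ 0.417 -0.308  0.01 ]]
```

View pics/crops.png

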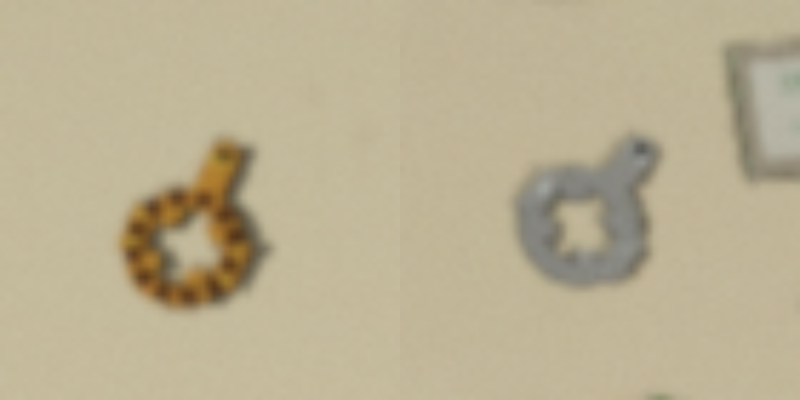

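The crops put the disc's centre at about (142.9,218.1) with its tab tip at (150.3,199.5), and the plate's centre at (327,204.4) with its tab tip at (337.9,189.9). I'll head for the disc and recompute on the way.

Run:
```python
from h import *
p=camera_params('top')
for n,c,t in (('disc',(142.9,218.1),(150.3,199.5)),('sep',(327,204.4),(337.9,189.9))):
    a,b=onplane('top',p,[c,t],.006)[:,:2]; print(n,a.round(4),np.hypot(*(b-a)),np.degrees(np.arctan2(*(b-a)[::-1])))
```

```text
disc [0.4969 0.2279] 0.05390827425060197 -18.948813227246024
sep [ 0.5298 -0.2721] 0.051553340137796715 -38.68283468733869
```

Emit:
{"api": "servo_tool", "payload": {"deltas": [[1,0.7,-0.9,0,0],[1,0.7,-0.9,0,0],[1,0.7,-0.9,0,0],[1,0.7,-0.9,0,0],[1,0.7,-0.9,0,0],[1,0.7,-0.9,0,0],[1,0.7,-0.9,0,0],[1,0.7,-0.9,0,0],[1,0.7,-0.9,0,0],[1,0.7,-0.9,0,0]]}}

```text
clock: 1.35
ee_pos: [0.4747, 0.3228, 0.2384]
orientation: [0.208, 0.978, -0.0, -0.0]
force: [0.8, 0.7, -0.7]
finger_gap: 0.999
gripper_force: 0.0
```

Emit:
{"api": "servo_tool", "payload": {"deltas": [[1,0.2,-0.8,-0.4,0.1],[1,0.2,-0.8,-0.4,0.1],[1,0.2,-0.8,-0.4,0.1],[1,0.1,-0.8,-0.4,0.1],[1,0,0,-0.4,0.1],[1,0,0,-0.4,0.1],[1,0,0,-0.4,0.1],[1,0,0,0,0],[1,0,0,0,0],[1,0,0,0,0]]}}

```text
clock: 2.6
ee_pos: [0.4956, 0.2281, 0.1552]
orientation: [0.167, 0.986, 0.0, 0.0]
force: [-0.5, 0.0, -0.3]
finger_gap: 0.995
gripper_force: 0.0
```

Run:
```python
from h import *
s=arm.observe();print(s['ee_pos'],s['orientation'],s['force'])
p=camera_params('wrist'); im,d=read_camera('wrist'); save('w1',im); np.savez('w1.npz',im=im,d=d,**p)
```

```text
[0.49564245 0.22810611 0.15517126] [1.66580624e-01 9.86027726e-01 2.91493652e-04 3.66868709e-04] [-0.50290104  0.04120966 -0.30218719]
```

View pics/w1.png

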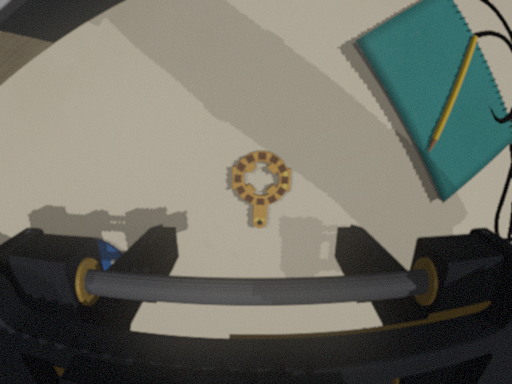

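The wrist view shows the disc at (261,178), its tab pointing down to (260,224), between the fingers and nearly aligned.

```bash
cat >> h.py <<'E'
def ring(P,far=.036):
    """centre of 29 mm ring and tab angle from top-surface points P (xy)"""
    from scipy.optimize import least_squares
    m=np.median(P,0)
    for _ in range(15):
        d=P-m; r=np.hypot(*d.T); k=r<.0315
        h=cv2.convexHull((P[k]*1e4).astype(np.int32))[:,0]/1e4
        f=least_squares(lambda q:np.hypot(*(h-q[:2]).T)-q[2],[*m,.029],loss='soft_l1',f_scale=.001).x
        m=f[:2]
    d=P-m; r=np.hypot(*d.T); t=d[(r>far)&(r<.056)]
    t=t.mean(0); return m,f[2],np.degrees(np.arctan2(t[1],t[0]))
E
python3 - <<'E'
from h import *
z=np.load('w1.npz'); im=z['im']; p={k:z[k] for k in('mtx','xyz','attitude')}
hsv=cv2.cvtColor(im,cv2.COLOR_RGB2HSV)
c=hsv[178,261-29:261+30]
m=((hsv[:,:,1]>110)&(hsv[:,:,0]<28)).astype(np.uint8); roi=np.zeros_like(m); roi[140:235,220:305]=1; m*=roi
v,u=np.nonzero(m); P=onplane('wrist',p,np.c_[u,v],.008)
print(len(u),ring(P[:,:2])); print('depth z check',z['d'][178,240],p['xyz'],onplane('wrist',p,(256,191),0))
q=R.from_quat(arm.observe()['orientation']).as_matrix(); print(np.degrees(np.arctan2(q[1,1],q[0,1])))
E
```

```text
1584 (array([0.49840374, 0.23247319]), np.float64(0.03051217584446015), np.float64(-20.88388348205137))
depth z check 0.30202878 [0.42755092 0.25251583 0.30104178] [[0.50865505 0.22418669 0.        ]]
70.81902399479942
```

Emit:
{"api": "servo_tool", "payload": {"deltas": [[1,0.05,0.07,-0.8,-0.25],[1,0.04,0.07,-0.8,0],[1,0,0,-0.8,0],[1,0,0,-0.8,0],[1,0,0,-0.8,0],[1,0,0,-0.8,0],[1,0,0,-0.13,0],[1,0,0,-0.13,0],[0.6,0,0,0,0],[0.6,0,0,0,0]], "squeeze": 20}}

```text
clock: 3.9
ee_pos: [0.4985, 0.2323, 0.0036]
orientation: [0.181, 0.983, 0.0, 0.0]
force: [-0.7, 0.2, 1.0]
finger_gap: 0.798
gripper_force: 0.0
```

Emit:
{"api": "servo_tool", "payload": {"deltas": [[0.5,0,0,0,0],[0.5,0,0,0,0],[0.5,0,0,0,0],[0.5,0,0,0,0],[0.5,0,0,0.1,0],[0.5,0,0,0.4,0],[0.5,0,0,0.9,0],[0.5,0,0,0.9,0],[0.5,0,0,0.9,0],[0.5,0,0,0,0]], "squeeze": 20}}

```text
clock: 5.15
ee_pos: [0.4994, 0.2327, 0.1011]
orientation: [0.181, 0.983, 0.001, 0.002]
force: [0.2, 0.2, -1.2]
finger_gap: 0.675
gripper_force: 20.0
```

Emit:
{"api": "servo_tool", "payload": {"deltas": [[0.5,0.4,-0.9,0.2,0],[0.5,0.4,-0.9,0.2,0],[0.5,0.4,-0.9,0.2,0],[0.5,0.4,-0.9,0.2,0],[0.5,0.4,-0.9,0.2,0],[0.5,0.4,-0.9,0.2,0],[0.5,0.4,-0.9,0.2,0],[0.5,0.4,-0.9,0.2,0],[0.5,0.4,-0.9,0,0],[0.5,0.4,-0.7,0,0]]}}

```text
clock: 6.4
ee_pos: [0.6177, -0.0334, 0.1459]
orientation: [0.182, 0.983, -0.0, -0.001]
force: [0.7, 0.1, -2.1]
finger_gap: 0.668
gripper_force: 20.0
```

Emit:
{"api": "servo_tool", "payload": {"deltas": [[0.5,0,0,0,0],[0.5,0,0,0,0],[0.5,0,0,0,0],[0.5,0,0,0,0],[0.5,0,0,0,0],[0.5,0,0,0,0],[0.5,0,0,0,0],[0.5,0,0,0,0],[0.5,0,0,0,0],[0.5,0,0,0,0]]}}

```text
clock: 7.65
ee_pos: [0.618, -0.032, 0.1469]
orientation: [0.181, 0.983, 0.0, 0.0]
force: [0.1, 1.9, -0.7]
finger_gap: 0.674
gripper_force: 20.0
```

Run:
```python
from h import *
s=arm.observe();print(s['ee_pos'],s['orientation'],s['force'])
p=camera_params('wrist'); im,d=read_camera('wrist'); np.savez('w2.npz',im=im,d=d,**p,ee=s['ee_pos'],q=s['orientation'])
print(p)
save('w2',im)
```

```text
[ 0.61802555 -0.03202337  0.1469037 ] [1.81418939e-01 9.83405902e-01 2.94734876e-06 1.00373925e-05] [ 0.13860533  1.89911133 -0.65856318]
{'mtx': array([[297.31863964,   0.        , 256.20994307],
       [  0.        , 297.31863964, 191.50001767],
       [  0.        ,   0.        ,   1.        ]]), 'xyz': array([ 0.55079268, -0.00553532,  0.29282178]), 'attitude': array([-0.11468696, -0.07868097,  0.56198071,  0.81537347])}
```

View pics/w2.png

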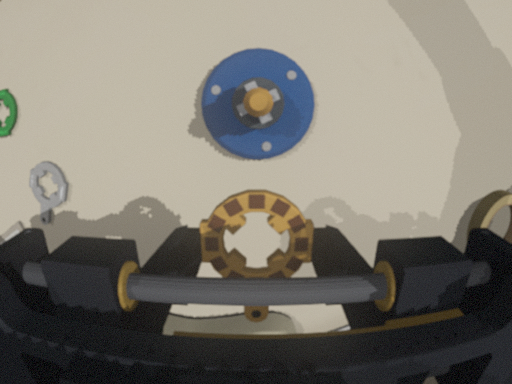

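The wrist view shows the hub at (259,100): orange nose, with light spline tops around (251,86), (273,94), (266,116) and (241,105). The gripped disc is at (257,240), and the steel plate at (47,186).

Run:
```python
from h import *
z=np.load('w2.npz'); im=z['im']; p={k:z[k] for k in('mtx','xyz','attitude')}
hsv=cv2.cvtColor(im,cv2.COLOR_RGB2HSV); H,S,V=[a.astype(int) for a in cv2.split(hsv)]
# stand
m=((H>100)&(H<125)&(S>120)).astype(np.uint8); m[:40]=0;m[165:]=0; m[:,:190]=0;m[:,325:]=0
v,u=np.nonzero(m); h=cv2.convexHull(np.c_[u,v])[:,0]
P=onplane('wrist',p,h,.014)[:,:2]; (x,y),r=cv2.minEnclosingCircle((P*1000).astype(np.float32)); print('stand',x,y,r)
c=im[70:130,225:292]; save('hub',cv2.resize(c,None,fx=8,fy=8,interpolation=cv2.INTER_NEAREST))
# nose
n=((S>150)&(H<30)).astype(np.uint8); n[:75]=0;n[125:]=0;n[:,:235]=0;n[:,285:]=0
v,u=np.nonzero(n); print('nose',len(u),u.mean(),v.mean(),onplane('wrist',p,(u.mean(),v.mean()),.072))
hub=np.array([x,y])/1000
# light low-saturation spline tops
v,u=np.mgrid[70:130,225:292]; uv=np.c_[u.ravel(),v.ravel()]
Q=onplane('wrist',p,uv,.064)[:,:2]-hub; rr=np.hypot(*Q.T)
k=(rr>.0115)&(rr<.0185)&(S[70:130,225:292].ravel()<60)&(V[70:130,225:292].ravel()>130)
a=np.arctan2(Q[k,1],Q[k,0]); print(k.sum(),'spline mod90',np.degrees(np.angle(np.exp(4j*a).mean()))/4, abs(np.exp(4j*a).mean()))
for s in range(4):
    kk=k.copy()
    aa=np.degrees(np.angle(np.exp(1j*(np.arctan2(Q[:,1],Q[:,0])-np.angle(np.exp(4j*a).mean())/4-s*np.pi/2))))
    g=k&(abs(aa)<45); print(s,g.sum(),Q[g].mean(0).round(4) if g.any() else '')
# disc
d=((S>110)&(H<28)).astype(np.uint8); d[:185]=0;d[330:]=0;d[:,:195]=0;d[:,320:]=0
v,u=np.nonzero(d); D=onplane('wrist',p,np.c_[u,v],z['ee'][2]+.0044)[:,:2]
try: print('disc',ring(D),'ee',z['ee'])
except Exception as e: print(e)
g=((S<45)&(V>90)).astype(np.uint8)
```

```text
stand 546.6770629882812 -0.8014753460884094 49.81802749633789
nose 0 nan nan [[nan nan nan]]
190 spline mod90 4.349287855212269 0.6912729037577656
0 59 [ 0.0137 -0.0012]
1 49 [-0.0014  0.0128]
2 81 [-0.0141 -0.0025]
3 1 [ 0.0038 -0.0172]
disc (array([ 0.61646382, -0.03068023]), np.float64(0.030436280398888058), np.float64(-21.060351355970607)) ee [ 0.61802555 -0.03202337  0.1469037 ]<stdin>:11: RuntimeWarning: Mean of empty slice.
  ret = ret.dtype.type(ret / rcount)
```

View pics/hub.png

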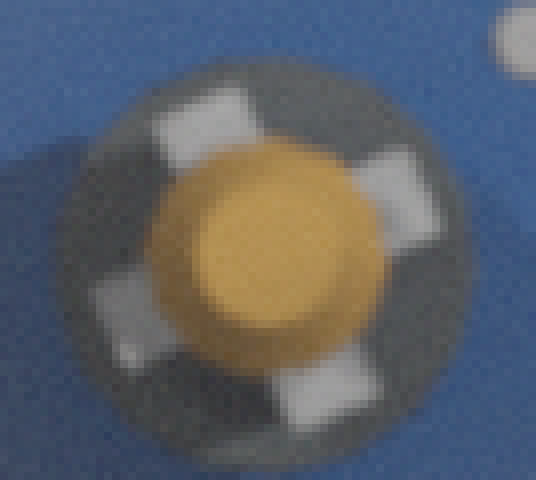

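The crop shows the four spline tips at about (197,104), (426,192), (337,415) and (108,330) in 8x pixels.

Run:
```python
from h import *
z=np.load('w2.npz'); p={k:z[k] for k in('mtx','xyz','attitude')}
c=np.array([(197,104),(426,192),(337,415),(108,330)])/8-.5+[225,70]
P=onplane('wrist',p,c,.064)[:,:2]; print(P, P.mean(0))
for i,j in((0,2),(1,3)):
    d=P[j]-P[i]; print(np.hypot(*d),np.degrees(np.arctan2(d[1],d[0]))%90)
n=np.array([(265,248),(268,253)])/8-.5+[225,70]
print('nose',onplane('wrist',p,n[0],.076),onplane('wrist',p,n[1],.070))
```

```text
[[ 0.53005654 -0.00351019]
 [ 0.54561796  0.01376121]
 [ 0.5627997  -0.00174551]
 [ 0.54733679 -0.01919668]] [ 0.54645275 -0.00267279]
0.03279067949201357 3.084958025693362
0.03300268285435567 2.985400016714607
nose [[ 0.54563584 -0.00262147  0.076     ]] [[ 0.54602947 -0.00244873  0.07      ]]
```

Run:
```python
from h import *
from scipy.optimize import least_squares
z=np.load('w2.npz'); im=z['im']; p={k:z[k] for k in('mtx','xyz','attitude')}
hsv=cv2.cvtColor(im,cv2.COLOR_RGB2HSV); H,S,V=[a.astype(int) for a in cv2.split(hsv)]
d=((S>110)&(H<28)).astype(np.uint8); d[:185]=0;d[330:]=0;d[:,:195]=0;d[:,320:]=0
v,u=np.nonzero(d); ee=z['ee']; zt=ee[2]+.0044
D=onplane('wrist',p,np.c_[u,v],zt)[:,:2]-ee[:2]
t=np.radians(-21.0); ex=np.array([np.cos(t),np.sin(t)]); ey=np.array([-ex[1],ex[0]])
L=np.c_[D@ex,D@ey]
h=cv2.convexHull((L*1e5).astype(np.int32))[:,0]/1e5
k=(h[:,0]<-.013)&(abs(h[:,1])<.026); print('arc pts',h[k].round(4).tolist())
f=least_squares(lambda q:np.hypot(*(h[k]-q[:2]).T)-.029,[0,0]).x; print('centre in disc axes, TCP origin',f)
print('ear extents',L[:,1].min(),L[:,1].max())
# inner teeth tips: min radius of mask around centre per angle
r=np.hypot(*(L-f).T); a=np.degrees(np.arctan2(*(L-f).T[::-1]))
for c in(45,135,-135,-45):
    g=abs(a-c)<12; print(c,np.percentile(r[g],3))
```

```text
arc pts [[-0.0236, 0.0208], [-0.0241, 0.0203], [-0.0278, 0.0156], [-0.0289, 0.014], [-0.0299, 0.012], [-0.032, 0.0055], [-0.032, 0.0025], [-0.032, -0.0014], [-0.032, -0.0034], [-0.0314, -0.0059], [-0.0288, -0.0124], [-0.0256, -0.0165], [-0.0235, -0.0192]]
centre in disc axes, TCP origin [-0.00298797  0.00087413]
ear extents -0.029274114863035487 0.03063249152057015
45 0.011350846864561132
135 0.013629214256994345
-135 0.014002543961445894
-45 0.012006756555851556
```

Emit:
{"api": "servo_tool", "payload": {"deltas": [[0.5,-0.4,0.16,0,0.5],[0.5,-0.4,0.16,0,0.5],[0.5,-0.4,0.16,0,0.5],[0.5,-0.4,0.16,0,0.5],[0.5,-0.4,0.16,0,0.5],[0.5,-0.4,0.16,-0.4,0.5],[0.5,0,0,-0.5,0.5],[0.5,0,0,-0.5,0],[0.5,0,0,-0.5,0],[0.5,0,0,0,0]]}}

```text
clock: 8.95
ee_pos: [0.5452, -0.0033, 0.0886]
orientation: [-0.027, 1.0, -0.0, -0.001]
force: [-0.7, 0.1, 0.0]
finger_gap: 0.675
gripper_force: 20.0
```

Run:
```python
from h import *
s=arm.observe();print(s['ee_pos'],s['force'])
q=R.from_quat(s['orientation']).as_matrix(); print(np.degrees(np.arctan2(q[1,1],q[0,1])))
p=camera_params('wrist'); im,d=read_camera('wrist'); np.savez('w3.npz',im=im,d=d,**p,ee=s['ee_pos'])
save('w3',cv2.resize(im[150:330,150:370],None,fx=3,fy=3,interpolation=cv2.INTER_CUBIC))
```

```text
[ 0.5451782  -0.00327996  0.08861439] [-0.70429628  0.14597501  0.02608182]
93.12732637460672
```

View pics/w3.png

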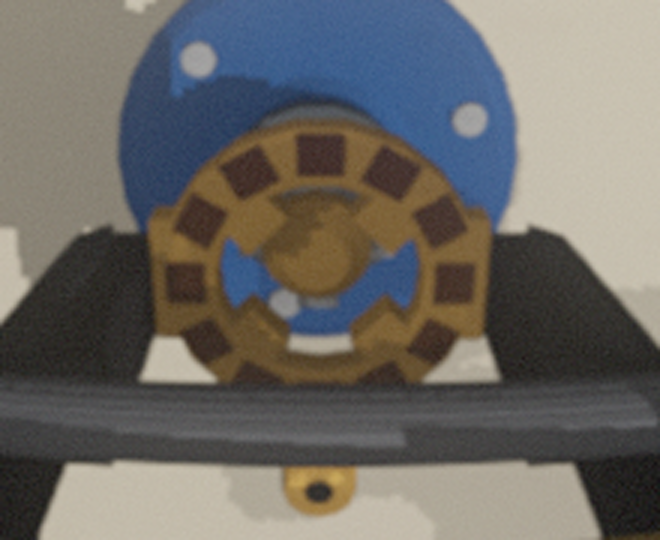

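The disc sits over the nose: nose centre at column ~316 and disc centre at ~320 (3x crop), so well under 1 mm off. Lowering it gently.

Emit:
{"api": "servo_tool", "payload": {"deltas": [[0.5,0.04,-0.01,0,0],[0.5,0,0,-0.1,0],[0.5,0,0,-0.1,0],[0.5,0,0,-0.1,0],[0.5,0,0,-0.1,0],[0.5,0,0,-0.1,0],[0.5,0,0,0,0],[0.5,0,0,0,0],[0.5,0,0,0,0],[0.5,0,0,0,0]]}}

```text
clock: 10.25
ee_pos: [0.5473, -0.0035, 0.075]
orientation: [-0.028, 1.0, 0.0, 0.0]
force: [-0.2, 0.3, -1.5]
finger_gap: 0.677
gripper_force: 20.0
```

Emit:
{"api": "servo_tool", "payload": {"deltas": [[0.5,0,0,-0.05,0],[0.5,0,0,-0.05,0],[0.5,0,0,-0.05,0],[0.5,0,0,-0.05,0],[0.5,0,0,-0.05,0],[0.5,0,0,-0.05,0],[0.5,0,0,0,0],[0.5,0,0,0,0],[0.5,0,0,0,0],[0.5,0,0,0,0]]}}

```text
clock: 11.5
ee_pos: [0.5474, -0.0035, 0.066]
orientation: [-0.028, 1.0, 0.0, 0.0]
force: [2.2, 0.2, -0.2]
finger_gap: 0.675
gripper_force: 20.0
```

Emit:
{"api": "servo_tool", "payload": {"deltas": [[0.5,-0.02,0,-0.05,0],[0.5,0,0,-0.05,0],[0.5,0,0,-0.05,0],[0.5,0,0,-0.05,0],[0.5,0,0,0,0],[0.5,0,0,0,0],[0.5,0,0,0,0],[0.5,0,0,0,0],[0.5,0,0,0,0],[0.5,0,0,0,0]]}}

```text
clock: 12.75
ee_pos: [0.5474, -0.0034, 0.0601]
orientation: [-0.028, 1.0, 0.0, 0.001]
force: [5.4, 0.4, -0.6]
finger_gap: 0.673
gripper_force: 20.0
```

Emit:
{"api": "servo_tool", "payload": {"deltas": [[0.5,0.04,0,-0.05,0],[0.5,0,0,-0.08,0],[0.5,0,0,-0.08,0],[0.5,0,0,-0.08,0],[0.5,0,0,-0.08,0],[0.5,0,0,-0.05,0],[0.5,0,0,-0.03,0],[0.5,0,0,0,0],[0.5,0,0,0,0],[0.5,0,0,0,0]]}}

```text
clock: 14.0
ee_pos: [0.5477, -0.0035, 0.0463]
orientation: [-0.028, 1.0, -0.0, -0.0]
force: [3.0, 0.5, -1.4]
finger_gap: 0.678
gripper_force: 20.0
```

Emit:
{"api": "servo_tool", "payload": {"deltas": [[0.5,0.02,0,-0.03,0],[0.5,0,0,-0.03,0],[0.5,0,0,-0.03,0],[0.5,0,0,0,0],[0.5,0,0,0,0],[0.5,0,0,0,0],[0.5,0,0,0,0],[0.5,0,0,0,0],[0.5,0,0,0,0],[0.5,0,0,0,0]]}}

```text
clock: 15.25
ee_pos: [0.5484, -0.0035, 0.0437]
orientation: [-0.028, 1.0, 0.0, -0.0]
force: [-0.2, -0.7, -0.7]
finger_gap: 0.675
gripper_force: 20.0
```

Emit:
{"api": "servo_tool", "payload": {"deltas": [[0.5,0,0,-0.02,0],[0.5,0,0,-0.02,0],[0.5,0,0,0,0],[0.5,0,0,0,0],[0.5,0,0,0,0],[0.5,0,0,0,0],[0.5,0,0,0,0],[0.5,0,0,0,0],[0.5,0,0,0,0],[0.5,0,0,0,0]]}}

```text
clock: 16.5
ee_pos: [0.5485, -0.0035, 0.0433]
orientation: [-0.028, 1.0, 0.0, 0.0]
force: [-3.4, -0.3, 9.1]
finger_gap: 0.675
gripper_force: 20.0
```

Emit:
{"api": "servo_tool", "payload": {"deltas": [[0.8,0,0,0,0],[1,0,0,0,0],[1,0,0,0,0],[1,0,0,0,0],[1,0,0,0.3,0],[1,0,0,0.8,0],[1,0,0,0.9,0],[1,0,0,0.9,0],[1,0,0,0.7,0],[1,0,-0.3,0,-0.1]]}}

```text
clock: 17.75
ee_pos: [0.5497, -0.0121, 0.1524]
orientation: [-0.022, 1.0, 0.0, 0.002]
force: [-0.0, -0.3, -0.1]
finger_gap: 1.001
gripper_force: 0.0
```

Emit:
{"api": "servo_tool", "payload": {"deltas": [[1,-0.06,-0.85,0,-0.6],[1,-0.06,-0.85,0,-0.6],[1,-0.06,-0.85,0,-0.6],[1,-0.06,-0.85,0,-0.6],[1,-0.06,-0.85,0,-0.6],[1,-0.06,-0.85,0,-0.6],[1,-0.06,-0.85,0,-0.6],[1,-0.06,-0.85,0,-0.6],[1,-0.06,-0.85,0,-0.6],[1,-0.06,-0.85,0,-0.6]]}}

```text
clock: 19.0
ee_pos: [0.5303, -0.2691, 0.1506]
orientation: [0.334, 0.943, 0.0, 0.0]
force: [0.1, 0.1, 0.1]
finger_gap: 1.001
gripper_force: 0.0
```

Emit:
{"api": "servo_tool", "payload": {"deltas": [[1,0,0,0,0],[1,0,0,0,0],[1,0,0,0,0],[1,0,0,0,0],[1,0,0,0,0],[1,0,0,0,0],[1,0,0,0,0],[1,0,0,0,0],[1,0,0,0,0],[1,0,0,0,0]]}}

```text
clock: 20.25
ee_pos: [0.5304, -0.2675, 0.1505]
orientation: [0.332, 0.943, -0.0, 0.0]
force: [0.4, 0.9, -0.1]
finger_gap: 0.999
gripper_force: 0.0
```

Run:
```python
from h import *
s=arm.observe();print(s['ee_pos'],s['force'])
q=R.from_quat(s['orientation']).as_matrix(); print(np.degrees(np.arctan2(q[1,1],q[0,1])))
p=camera_params('wrist'); im,d=read_camera('wrist'); np.savez('w4.npz',im=im,d=d,**p,ee=s['ee_pos'])
it,_=read_camera('top')
save('w4',np.hstack([im[80:320,:][:, :],cv2.resize(it[165:235,195:265],(240,240))]))
```

```text
[ 0.53041238 -0.26750105  0.15050019] [ 0.44835591  0.939597   -0.1070968 ]
51.22403641087305
```

View pics/w4.png

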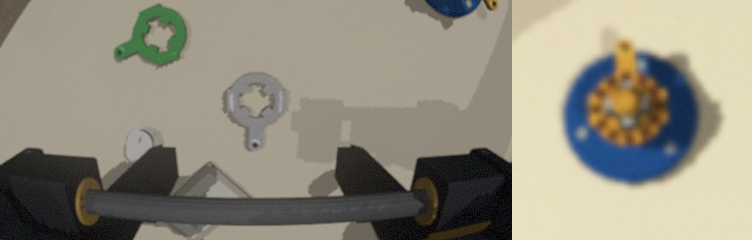

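The disc is home, tab toward +x. The plate is at (254,178) full-frame, tab down at (254,224). Its neighbours are clear of the fingers.

Run:
```python
from h import *
z=np.load('w4.npz'); im=z['im']; p={k:z[k] for k in('mtx','xyz','attitude')}
hsv=cv2.cvtColor(im,cv2.COLOR_RGB2HSV); H,S,V=[a.astype(int) for a in cv2.split(hsv)]
roi=(slice(140,236),slice(214,298))
bg=im[140:150,215:225].reshape(-1,3); print(bg.mean(0), im[178,233:240].tolist(), S[178,225:245].tolist())
m=np.zeros(S.shape,np.uint8); m[roi]=(S[roi]<22)
m=cv2.morphologyEx(m,cv2.MORPH_OPEN,np.ones((2,2)))
n,l,st,_=cv2.connectedComponentsWithStats(m); i=1+st[1:,4].argmax(); print(st[i])
v,u=np.nonzero(l==i); P=onplane('wrist',p,np.c_[u,v],.008)[:,:2]; print(ring(P),z['ee'])
```

```text
[165.72 159.05 142.92] [[142, 139, 138], [134, 131, 130], [134, 133, 131], [131, 130, 127], [131, 129, 127], [130, 128, 120], [140, 134, 123]] [35, 17, 10, 4, 2, 2, 3, 3, 7, 8, 6, 8, 8, 20, 31, 35, 34, 34, 38, 34]
[ 227  154   61   78 2152]
(array([ 0.53258287, -0.26860473]), np.float64(0.030603955718727385), np.float64(-40.05400166252932)) [ 0.53041238 -0.26750105  0.15050019]
```

Emit:
{"api": "servo_tool", "payload": {"deltas": [[1,0.04,-0.01,-0.8,-0.18],[1,0,0,-0.8,0],[1,0,0,-0.8,0],[1,0,0,-0.8,0],[1,0,0,-0.8,0],[1,0,0,-0.8,0],[1,0,0,-0.1,0],[1,0,0,0,0],[0.6,0,0,0,0],[0.6,0,0,0,0]]}}

```text
clock: 21.6
ee_pos: [0.5322, -0.268, 0.0044]
orientation: [0.342, 0.94, -0.0, 0.001]
force: [1.4, -0.3, -0.4]
finger_gap: 0.798
gripper_force: 0.0
```

Emit:
{"api": "servo_tool", "payload": {"deltas": [[0.5,0,0,0,0],[0.5,0,0,0,0],[0.5,0,0,0,0],[0.5,0,0,0,0],[0.5,0,0,0.1,0],[0.5,0,0,0.4,0],[0.5,0,0,0.9,0],[0.5,0,0,0.9,0],[0.5,0,0,0.9,0],[0.5,0,0,0.9,0]], "squeeze": 20}}

```text
clock: 22.85
ee_pos: [0.5315, -0.2678, 0.128]
orientation: [0.342, 0.94, -0.0, 0.0]
force: [0.0, -0.2, -1.1]
finger_gap: 0.672
gripper_force: 20.0
```

Run:
```python
from h import *
z=np.load('top0.npz'); d=z['d']; p=camera_params('top')
v,u=np.mgrid[0:384,0:512]; uv=np.c_[u.ravel(),v.ravel()]
X=np.array(p['xyz'])+rays('top',p,uv)*d.ravel()[:,None]
k=(d.ravel()>0)&(X[:,2]>.1)&(abs(X[:,1]+.1)<.25)&(X[:,0]>.5)
Q=X[k]; i=np.argsort(Q[:,0])[:5]; print(Q[i].round(3))
for lo in np.arange(.1,.5,.1):
    g=Q[(Q[:,2]>lo)&(Q[:,2]<lo+.1)]; print(lo,g.min(0).round(3) if len(g) else '')
```

```text
[[ 0.745 -0.232  0.115]
 [ 0.746 -0.232  0.101]
 [ 0.747 -0.234  0.107]
 [ 0.747 -0.231  0.106]
 [ 0.747 -0.23   0.112]]
0.1 [ 0.745 -0.35   0.1  ]
0.2 [ 0.776 -0.35   0.2  ]
0.30000000000000004 [ 0.78  -0.349  0.3  ]
0.4
```

Emit:
{"api": "servo_tool", "payload": {"deltas": [[0.5,0,0.2,0.3,-0.99],[0.5,0,0.4,0.3,-0.99],[0.5,0,0.4,0.1,-0.99],[0.5,0,0.4,0,-0.99],[0.5,0,0.4,0,-0.99],[0.5,0,0.4,0,-0.99],[0.5,0,0.4,0,-0.99],[0.5,0,0.4,0,-0.99],[0.5,0,0.4,0,-0.99],[0.5,0,0.4,0,-0.99]]}}

```text
clock: 24.1
ee_pos: [0.5316, -0.1532, 0.1481]
orientation: [0.811, 0.586, 0.0, -0.0]
force: [-0.4, -0.4, -1.5]
finger_gap: 0.678
gripper_force: 20.0
```

Emit:
{"api": "servo_tool", "payload": {"deltas": [[0.5,0.05,0.5,0,-1],[0.5,0.05,0.5,0,-1],[0.5,0.05,0.5,0,-1],[0.5,0.05,0.5,0,-1],[0.5,0.05,0.5,0,-1],[0.5,0.05,0.5,0,-1],[0.5,0.05,0.5,0,-1],[0.5,0.05,0.5,0,-1],[0.5,0.05,0.5,0,-1],[0.5,0.05,0.5,0,-1]]}}

```text
clock: 25.35
ee_pos: [0.5466, -0.0029, 0.148]
orientation: [1.0, 0.026, 0.0, -0.001]
force: [0.3, 0.6, -0.6]
finger_gap: 0.675
gripper_force: 20.0
```

Emit:
{"api": "servo_tool", "payload": {"deltas": [[0.5,0,0,-0.4,0],[0.5,0,0,-0.5,0],[0.5,0,0,-0.5,0],[0.5,0,0,-0.5,0],[0.5,0,0,0,0],[0.5,0,0,0,0],[0.5,0,0,0,0],[0.5,0,0,0,0],[0.5,0,0,0,0],[0.5,0,0,0,0]]}}

```text
clock: 26.6
ee_pos: [0.5467, -0.0037, 0.0906]
orientation: [1.0, 0.028, 0.0, -0.0]
force: [-0.8, 0.4, -0.6]
finger_gap: 0.674
gripper_force: 20.0
```

Run:
```python
from h import *
s=arm.observe();print(s['ee_pos'],s['force'],s['joint_pos'])
q=R.from_quat(s['orientation']).as_matrix(); print(np.degrees(np.arctan2(q[1,1],q[0,1])))
p=camera_params('wrist'); im,d=read_camera('wrist'); np.savez('w5.npz',im=im,d=d,**p,ee=s['ee_pos'])
save('w5',cv2.resize(im[150:330,150:370],None,fx=3,fy=3,interpolation=cv2.INTER_CUBIC))
```

```text
[ 0.54668923 -0.00369869  0.09061628] [-0.77300218  0.36329756 -0.55423203] [-0.61690172  0.70424227  0.73975557  1.94585151 -0.68545803  0.76087838
 -0.98999499]
-86.82732602915068
```

View pics/w5.png

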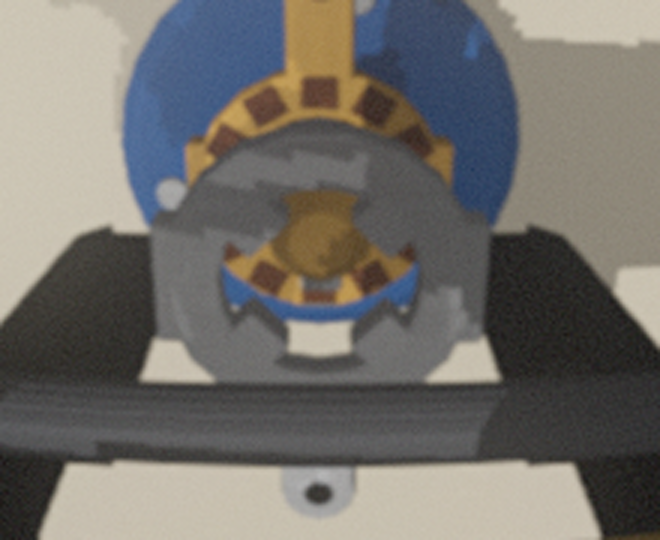

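The plate hangs over the nose: nose column ~320, centred laterally, and it needs about 1.5 mm toward -x by comparison with the disc's fit. Lowering.

Emit:
{"api": "servo_tool", "payload": {"deltas": [[0.5,-0.05,0,0,0],[0.5,0,0,-0.1,0],[0.5,0,0,-0.1,0],[0.5,0,0,-0.1,0],[0.5,0,0,-0.1,0],[0.5,0,0,-0.1,0],[0.5,0,0,0,0],[0.5,0,0,0,0],[0.5,0,0,0,0],[0.5,0,0,0,0]]}}

```text
clock: 27.9
ee_pos: [0.5452, -0.0038, 0.0756]
orientation: [1.0, 0.028, 0.0, -0.0]
force: [0.1, 0.0, -0.8]
finger_gap: 0.678
gripper_force: 20.0
```

Emit:
{"api": "servo_tool", "payload": {"deltas": [[0.5,0,0,-0.05,0],[0.5,0,0,-0.05,0],[0.5,0,0,-0.05,0],[0.5,0,0,-0.05,0],[0.5,0,0,0,0],[0.5,0,0,0,0],[0.5,0,0,0,0],[0.5,0,0,0,0],[0.5,0,0,0,0],[0.5,0,0,0,0]]}}

```text
clock: 29.15
ee_pos: [0.5451, -0.0038, 0.0695]
orientation: [1.0, 0.028, 0.0, 0.0]
force: [0.6, -1.1, -1.9]
finger_gap: 0.675
gripper_force: 20.0
```

Emit:
{"api": "servo_tool", "payload": {"deltas": [[0.5,0,0,-0.05,0],[0.5,0,0,-0.05,0],[0.5,0,0,-0.05,0],[0.5,0,0,-0.05,0],[0.5,0,0,0,0],[0.5,0,0,0,0],[0.5,0,0,0,0],[0.5,0,0,0,0],[0.5,0,0,0,0],[0.5,0,0,0,0]]}}

```text
clock: 30.4
ee_pos: [0.5456, -0.0037, 0.0636]
orientation: [1.0, 0.028, 0.0, 0.0]
force: [5.5, 0.5, -1.5]
finger_gap: 0.673
gripper_force: 20.0
```

Emit:
{"api": "servo_tool", "payload": {"deltas": [[0.5,0.03,0,-0.05,0],[0.5,0,0,-0.05,0],[0.5,0,0,-0.05,0],[0.5,0,0,-0.05,0],[0.5,0,0,-0.05,0],[0.5,0,0,-0.05,0],[0.5,0,0,0,0],[0.5,0,0,0,0],[0.5,0,0,0,0],[0.5,0,0,0,0]]}}

```text
clock: 31.65
ee_pos: [0.5459, -0.0038, 0.0544]
orientation: [1.0, 0.028, -0.0, 0.0]
force: [3.0, -0.3, -1.7]
finger_gap: 0.675
gripper_force: 20.0
```

Emit:
{"api": "servo_tool", "payload": {"deltas": [[0.5,0,0,-0.03,0],[0.5,0,0,-0.03,0],[0.5,0,0,0,0],[0.5,0,0,0,0],[0.5,0,0,0,0],[0.5,0,0,0,0],[0.5,0,0,0,0],[0.5,0,0,0,0],[0.5,0,0,0,0],[0.5,0,0,0,0]]}}

```text
clock: 32.9
ee_pos: [0.546, -0.0038, 0.0527]
orientation: [1.0, 0.028, -0.0, 0.0]
force: [2.7, 0.0, 0.3]
finger_gap: 0.673
gripper_force: 20.0
```

Emit:
{"api": "servo_tool", "payload": {"deltas": [[0.5,0.02,0,-0.02,0],[0.5,0,0,-0.02,0],[0.5,0,0,0,0],[0.5,0,0,0,0],[0.5,0,0,0,0],[0.5,0,0,0,0],[0.5,0,0,0,0],[0.5,0,0,0,0],[0.5,0,0,0,0],[0.5,0,0,0,0]]}}

```text
clock: 34.15
ee_pos: [0.5462, -0.0038, 0.0519]
orientation: [1.0, 0.028, -0.0, -0.0]
force: [-2.2, 1.7, 6.7]
finger_gap: 0.671
gripper_force: 20.0
```

Contact at the expected height, so the plate is home. Releasing and backing off.

Emit:
{"api": "servo_tool", "payload": {"deltas": [[0.8,0,0,0,0],[1,0,0,0,0],[1,0,0,0,0],[1,0,0,0,0],[1,0,0,0.3,0],[1,0,0,0.8,0],[1,0,0,0.9,0],[1,0,0,0.9,0],[1,0,0,0.9,0],[1,0,0,0,0]]}}

```text
clock: 35.4
ee_pos: [0.5479, -0.0039, 0.1676]
orientation: [1.0, 0.028, 0.002, -0.0]
force: [0.1, 0.5, -0.2]
finger_gap: 1.001
gripper_force: 0.0
```

Emit:
{"api": "servo_tool", "payload": {"deltas": [[1,-0.5,0,0.2,0],[1,-0.5,0,0,0],[1,-0.5,0,0,0],[1,-0.5,0,0,0],[1,0,0,0,0],[1,0,0,0,0],[1,0,0,0,0],[1,0,0,0,0],[1,0,0,0,0],[1,0,0,0,0]]}}

```text
clock: 36.65
ee_pos: [0.4867, -0.0038, 0.1715]
orientation: [1.0, 0.028, -0.0, 0.0]
force: [-0.2, 0.7, -0.1]
finger_gap: 0.998
gripper_force: 0.0
```

Run:
```python
from h import *
p=camera_params('wrist'); im,d=read_camera('wrist'); isd,_=read_camera('side')
a=cv2.resize(im[30:190,170:340],None,fx=2.4,fy=2.4); b=cv2.resize(isd[165:230,220:290],(a.shape[0],a.shape[0]))
save('w6',np.hstack([a,b]))
v,u=np.mgrid[30:190:1,170:340:1]; uv=np.c_[u.ravel(),v.ravel()]
# depth along optical axis
dd=d[30:190,170:340].ravel(); r=rays('wrist',p,uv); A=np.array(p['attitude']); f=R.from_quat(A).apply([0,0,-1])
X=np.array(p['xyz'])+r*(dd/(r@f))[:,None]
rr=np.hypot(X[:,0]-.5464,X[:,1]+.0028); k=(rr>.02)&(rr<.028); print('ring top z',np.percentile(X[k,2],[10,25,50,75,90]))
an=np.degrees(np.arctan2(X[k,1]+.0028,X[k,0]-.5464))
for c in range(-180,180,45): g=abs((an-c+180)%360-180)<20; print(c,np.median(X[k,2][g]).round(4))
```

```text
ring top z [0.05496941 0.05539638 0.05590825 0.05639529 0.05677536]
-180 0.0559
-135 0.056
-90 0.0561
-45 0.0559
0 0.0557
45 0.056
90 0.0558
135 0.0558
```

View pics/w6.png

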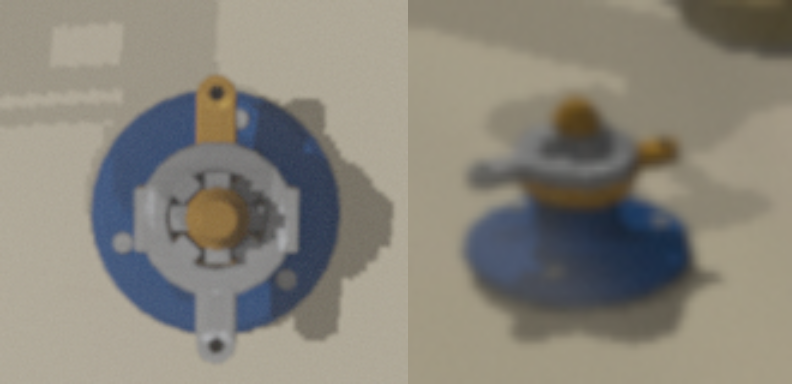

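The plate's top is level at 56 mm, as it should be, and the two tabs point opposite ways. Handing in.

```bash
python3 -c "
from rig import arm
print(arm.finish_job())"
```

```text
the job is handed in; nothing more can be done
None
```

The clutch model is assembled and the job handed in at about 37 s on the robot's clock, though no verdict came back: both plates are home and released, and the last look showed the plate's top level at 56 mm and the tabs opposite.

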